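Index the ratchet turntable and load a brass blank on its slotted seat

ROBOT

A 7-joint arm with a two-finger parallel gripper is mounted at the origin on the work surface. World frame = base frame: x ahead of the robot, y to its left, z up, the work surface at z = 0. Lengths are in m, angles in rad, forces in N, time in s.
With the tool pointing down it reaches from about 0.425 to 0.8 m from the base axis. Payload 8.3 kg.
Tool frame: the origin (TCP) lies midway between the tips of the shut fingers; the grasp point (between the pads) lies 19 mm behind it; z points along the fingers, y is the line along which they close (so a half turn about z gives the same grasp; the last joint's range is limited). The gripper opens to 85 mm and grips with 20 to 120 N. Pads are 22 mm wide; open, the fingers measure 114 mm over their backs; the gripper's body (76 mm by 85 mm) begins 54 mm behind the grasp point. The pads swing forward as they close: fully open they stand 13 mm farther back than shut.
Start: joints at [1.242, 0.383, 0.016, 1.37, -0.006, 1.388, -0.046], TCP at [0.164, -0.603, 0.231] pointing down, gripper open.
Joint ranges: [-2.95, 2.95], [-0.25, 2.06], [-1.52, 1.56], [0.18, 2.33], [-1.44, 4.58], [0.02, 2.06], [-3.01, 3.01]. Speed limits (rad/s): [2.39, 2.39, 3.01, 3.01, 3.14, 3.14, 3.14].

INTERFACE

Orientations are given as a unit quaternion [w, x, y, z].
In Python, from plant import env gives the robot as it stands.
- The arm moves only by the shell command python3 steer.py 'ROWS' [OPENING]. ROWS is a JSON list of rows, 1 to 5 of them, each written [[dx, dy, dz], [rx, ry, rz]]: dx, dy, dz in m, then a rotation vector rx, ry, rz in rad; each row shifts and turns the commanded pose from where the row before left it, along the tool's axes as they then stand; what a row does not reach is not made up. A row lasts 1/12 s, in which the tool goes at most 0.0417 m and 0.125 rad, less where a joint would pass 70% of its speed; a pose out of reach is approached as far as the arm can. OPENING is the opening from 0.0 (shut) to 1.0 (fully open), set as the command begins (- or left out keeps the last). The fingers move at their own pace and stop on an object; the grip force is fixed at half the most. Time passes only in rows, so rows that do not move let the fingers close. It prints the time, the measured TCP pose, the force, the opening and the grip force at its end. Input that does not fit is refused with a message, and nothing moves.
- env.sense(): the state, without advancing time (a new reading comes with each control period).
- env.capture(name): name is "scene" or "top"; returns a dict with "img" (420x560x3 uint8, red, green, blue), "mtx" (3x3 intrinsics, pixels), "R" (3x3) and "t" (3): a world point X has camera coordinates R X + t. Camera axes: x right, y down, z forward; pixel columns grow to the right and rows downward; lengths in m; the calibration is good to about 2 mm. A picture is of the moment at which its call begins. There is no depth.
- env.close_job(): hands the job in; it is judged then, once.
The state is a dict: "t": time; "joint_pos": joint angles; "joint_vel": joint speeds; "joint_torque": joint torques, N m; "tcp_pos": TCP position; "orientation": TCP orientation; "ft_force": force on the tool from outside, world axes, zero at the start; "wrist_torque": the same for the moment, N m; "width": opening from 0.0 (shut) to 1.0 (fully open); "grip_force": force on a finger pad.
Only numpy, scipy, OpenCV 4.12 (cv2) and the standard library are available. Lean on these libraries where they do the work, as an engineer would, in place of code of your own. Each camera call takes 0.05 s, during which the arm holds its last target. There are 200 camera calls.

TASK

The small ratchet turntable on the bench runs loose one way round and grips the other. Pushing its upright pegs with the fingers, turn it the loose way until the slotted seat (the two parallel rails) has gone a little past the fixed pointer, then turn it back until it grips, so that the seat faces the pointer squarely. Then lift the flat paddle by its handle with the brass blank riding on it, keep it level and never finger the blank, lay the blank flat and centred across the two rails by lowering the blade into the slot between them, draw the blade out and stand the paddle down flat on the bench; leave the other things on the bench where they are.

Things in the scene. Friction and masses are not known exactly. Their poses are not given: they have to be found in the camera images.
- ratchet_base: Fixed grey round base of the turntable, 156 mm diameter, 25 mm high. Origin on the bench under the turning axis, z up; its own x axis points from the axis to the fixed pointer, a dark upright fin 6 mm wide on a low foot, 101 to 123 mm from the axis, top 33 mm above the bench. The plate turning on it is steel, 87 mm radius, top 37 mm above the bench, with 12 saw teeth on its rim.
- turntable (a joint): Turntable angle, rad, positive anticlockwise from above, endless: the slotted seat's angle from the pointer (0 or whole turns: seat at the pointer). The loose way takes 1 to 3 N at a peg (more if knocked) and it stays where left; the other way it grips, always at a multiple of 30 degrees (0.524 rad); 8 N pushed slowly shows it. Which way is loose: try, or see the teeth. A tooth too far: go round.
- seat (a point): Centre of the slotted seat, 60 mm from the axis, midway between its two rails, level with their tops, 67 mm above the bench; own x axis points outward along the rails. Each steel rail: 40 mm long (40 to 80 mm from the axis), 10 mm wide, 30 mm above the plate. Slot 24 mm wide, 30 mm deep, open at both ends. Three other stakes on the plate (dome, square, round) are lower, 55 mm from the axis.
- index (a point): Fixed point on the base's own x axis, 60 mm from the turning axis and 67 mm above the bench: where the seat point must come to be when it faces the pointer.
- peg0 (a point): Top of push peg 0 on the turntable, 77 mm above the bench: one of four upright steel pegs, 12 mm diameter, standing 40 mm above the plate, 83 mm from the axis, 45 degrees anticlockwise from the slotted seat.
- peg1 (a point): Top of push peg 1 on the turntable, 77 mm above the bench: one of four upright steel pegs, 12 mm diameter, standing 40 mm above the plate, 83 mm from the axis, 135 degrees anticlockwise from the slotted seat.
- peg2 (a point): Top of push peg 2 on the turntable, 77 mm above the bench: one of four upright steel pegs, 12 mm diameter, standing 40 mm above the plate, 83 mm from the axis, 225 degrees anticlockwise from the slotted seat.
- peg3 (a point): Top of push peg 3 on the turntable, 77 mm above the bench: one of four upright steel pegs, 12 mm diameter, standing 40 mm above the plate, 83 mm from the axis, 315 degrees anticlockwise from the slotted seat.
- paddle: Loose loading paddle, 160 g, standing on its handle's flat underside. Origin under the handle's centre; own x axis along the blade, z up. Wooden handle 110 mm long (x -55 to 55), 22 mm wide, 26 mm tall; flat steel blade 16 mm wide, 3 mm thick, out to x = 150 mm, upper face 23 mm above the underside. With the blank on it all balances near x = 41 mm; grip near 35 mm.
- blank: Loose brass disc, 40 mm diameter, 4 mm thick, 42 g, lying flat on the paddle's blade near x = 130 mm of the paddle, resting by friction alone and overhanging the blade on both sides. Origin at the centre of its underside, z up.
- mallet: Bystander: mallet with a dark cylindrical head and pale wooden handle, lying on the far part of the bench. Leave alone. Origin on the bench under the handle.
- bobbin: Bystander: upright dark cylinder, 44 mm diameter, 80 mm tall, beyond the turntable. Leave alone. Origin under its centre.
- whetstone: Bystander: grey stone, 150 x 50 x 22 mm, beyond the turntable. Leave alone. Origin under its centre.
- strap_ring: Bystander: steel ring, 42 mm outside diameter, 7 mm thick, lying beyond and between turntable and paddle. Leave alone. Origin under its centre.
- strap_ring2: Bystander: steel ring, 34 mm outside diameter, 7 mm thick, lying on the robot's side. Leave alone. Origin under its centre.
- awl: Bystander: awl with a wooden handle, lying on the robot's side of the bench. Leave alone. Origin on the bench under it.
- brush_cup: Bystander: white cup, 76 mm diameter, 95 mm tall, at the far left. Leave alone. Origin under its centre.
- pawl: The sprung ratchet pawl: a small dark rod in a grey block beside the rim, 90 degrees anticlockwise from the pointer; the block lies up to 124 mm from the axis, top 40 mm above the bench. The rim's 12 teeth reach 96 mm from the axis. One way they ride under the pawl; the other way it stops the next tooth rigidly, after up to 30 degrees of free turn.

How it is judged:
On the way, in this order (a step that is already met when the one before it is completed fails the run):
1. the seat has been turned past the pointer, the loose way, by less than one tooth (y of seat in the frame of ratchet_base between -0.027 and -0.0035 m and x of seat in the frame of ratchet_base above 0.04 m), for 0.05 s.
2. the turntable has been turned back until it grips, the seat at the pointer within 2.5 mm (horizontal distance between seat and index below 0.0025 m), for 0.2 s.
3. the blank lies across the rails, off the paddle (horizontal distance between blank and seat below 0.008 m and z of blank in the frame of seat between -0.002 and 0.002 m and contact force between blank and paddle below 0.05 N and horizontal distance between seat and index below 0.003 m), for 0.2 s.
At the end, for the whole second after the job is handed in: The seat faces the pointer within 3 mm, the blank lies flat on both rails, centred on the seat within 8 mm and at rest, and the paddle stands level and at rest on the bench on the flat of its handle (horizontal distance between seat and index below 0.003 m and horizontal distance between blank and seat below 0.008 m and z of blank in the frame of seat between -0.002 and 0.002 m and angle between each of blank, paddle's own z axis and vertical below 0.06 rad and linear speed of each of blank, paddle below 0.01 m/s and height (world z) of paddle below 0.004 m); the robot touches nothing.
It fails at once if the fingers touch the blank (contact force between the fingers and blank above 0.5 N).
It fails at once if the blank is tipped by more than 20 degrees (angle between blank's own z axis and vertical above 0.35 rad).
It fails at once if one of the other things on the bench is moved by more than 25 mm (distance of any of mallet, bobbin, whetstone, strap_ring, strap_ring2, awl, brush_cup from where it was at the start of the episode above 0.025 m).
It also fails if it takes over 70 s, if anything falls off the work surface, if the arm or the gripper's body presses on something with over 40 N, if the wrist force passes 120 N, or if a joint passes its speed limit or range.

## Working session

There is one attempt and no reset: what is moved stays moved. The work goes in short steps, Python scripts to look and compute and a shell command to move; the robot and the scene stay as the last step left them, time stands still between calls to the robot, and variables do not carry over. Pictures are saved under pics/ and viewed, at most 10 in all, crops included, and the job is handed in when it is done.

```bash
ls; mkdir -p pics; python3 - <<'E'
from plant import env
import cv2,numpy as np
for n in("scene","top"):
    c=env.capture(n); cv2.imwrite(f"pics/{n}0.png",c["img"][:,:,::-1]); np.savez(f"{n}0.npz",**c)
    print(n,c["mtx"].tolist(),(-c["R"].T@c["t"]).round(3),c["R"].round(3).tolist())
s=env.sense();print(s)
E
```

```text
pics
plant.py
steer.py
scene [[470.2749739379331, 0.0, 279.5801082198489], [0.0, 470.2749739379331, 201.47792508975525], [0.0, 0.0, 1.0]] [1.004 0.261 0.937] [[-0.511, 0.86, -0.007], [0.737, 0.434, -0.518], [-0.442, -0.27, -0.856]]
top [[406.5704237550642, 0.0, 276.13340252618815], [0.0, 406.5704237550642, 206.2297354148307], [0.0, 0.0, 1.0]] [ 0.498 -0.013  0.929] [[-0.018, -1.0, -0.006], [-0.995, 0.019, -0.096], [0.096, 0.004, -0.995]]
{'t': 0.1, 'joint_pos': array([ 1.24210112,  0.38414964,  0.01634444,  1.37107015, -0.00629673,
        1.38822511, -0.04650123]), 'joint_vel': array([ 0.00139011, -0.00251798,  0.0008107 , -0.00201902,  0.00014725,
        0.00047509, -0.0013751 ]), 'joint_torque': array([ 1.89911661e-03, -6.29139376e+01,  8.47050883e-01, -3.72756350e+01,
        1.67896191e-02,  1.04682497e-02,  7.22458117e-05]), 'tcp_pos': array([ 0.16410042, -0.60258203,  0.23037186]), 'orientation': array([-8.92482823e-04,  9.91175668e-01,  1.32551807e-01, -1.28949465e-04]), 'ft_force': array([-0.11782363,  0.65866682,  0.06455957]), 'wrist_torque': array([ 0.03735057, -0.04823426, -0.03244293]), 'grip_force': 0.0, 'width': 0.9993933541668858}
```

View pics/top0.png

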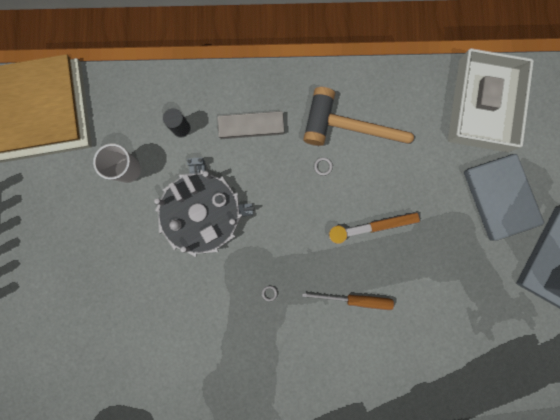

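View pics/scene0.png

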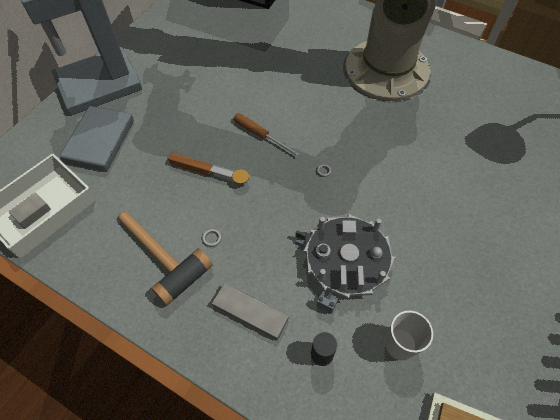

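The top view shows the turntable at about (198,212), the pointer fin at (250,209) and the pawl at (196,163). The rails are near (180,187), up and to the left. The paddle runs from its blank at (338,235) to its handle end at (420,217). The scene view agrees. Next I'll enlarge the turntable and measure.

```bash
cat > h.py <<'E'
import numpy as np,cv2
from plant import env
def ray(c,u,v,z):
    o=-c["R"].T@c["t"]; d=c["R"].T@np.linalg.solve(c["mtx"],[u,v,1.])
    return o+d*(z-o[2])/d[2]
def pix(c,X):
    p=c["mtx"]@(c["R"]@np.asarray(X,float)+c["t"]); return p[:2]/p[2]
def axes():
    from scipy.spatial.transform import Rotation as Ro
    s=env.sense(); q=s["orientation"]; return s,Ro.from_quat([q[1],q[2],q[3],q[0]]).as_matrix()
def blobs(c,m,z,amin=30):
    n,l,st,ce=cv2.connectedComponentsWithStats(m.astype(np.uint8))
    for i in range(1,n):
        if st[i,4]>=amin:
            r=cv2.minAreaRect(np.argwhere(l==i)[:,::-1].astype(np.float32))
            print(ce[i].round(1),st[i,4],"rect",np.round(r[0],1),np.round(r[1],1),round(r[2],1),"w",ray(c,*ce[i],z).round(4))
E
python3 - <<'E'
from h import *
for n,(x,y,w,h) in{"top":(145,145,130,120),"scene":(285,200,125,115)}.items():
    c=dict(np.load(n+"0.npz")); im=c["img"]
    k=cv2.resize(im[y:y+h,x:x+w],None,fx=5,fy=5,interpolation=cv2.INTER_CUBIC)
    cv2.imwrite(f"pics/{n}crop.png",k[:,:,::-1])
    hsv=cv2.cvtColor(im,cv2.COLOR_RGB2HSV); H,S,V=[hsv[:,:,i].astype(int) for i in range(3)]
    print(n,"brass"); blobs(c,(H>17)&(H<26)&(S>170)&(V>120)&(np.arange(560)>150)&(np.arange(560)<450)[None],.027)
    print("wood"); blobs(c,(H<15)&(S>150)&(V>60)&(np.arange(560)>150)&(np.arange(560)<450)[None]&(np.arange(420)<330)[:,None],.026)
E
```

```text
top brass
[337.7 233.8] 196 rect [337.8 234.1] [15.2 14.8] 63.4 w [ 0.5209 -0.1439  0.027 ]
wood
[300.7  25.5] 12889 rect [300.1  29.5] [ 52.2 299. ] 88.7 w [ 1.0068 -0.0738  0.026 ]
[355.8  53.6] 31 rect [354.5  53. ] [23.  2.] -0.0 w [ 0.9359 -0.1995  0.026 ]
[409.2 217.7] 91 rect [404.7 219.5] [ 8.2 26.7] 78.7 w [ 0.5537 -0.3039  0.026 ]
[377.7 224.2] 67 rect [380.7 224.6] [ 8.5 18.7] 77.5 w [ 0.5406 -0.2333  0.026 ]
[371.2 300.8] 312 rect [370.  301.5] [44.9 10. ] 6.3 w [ 0.374  -0.2123  0.026 ]
scene brass
wood
[250.8 124.4] 235 rect [250.9 124.6] [36.6  7.8] 33.7 w [ 0.3759 -0.2046  0.026 ]
[190.1 161.4] 291 rect [190.1 161.6] [42.5  7.2] 16.5 w [ 0.5462 -0.2678  0.026 ]
```

View pics/topcrop.png

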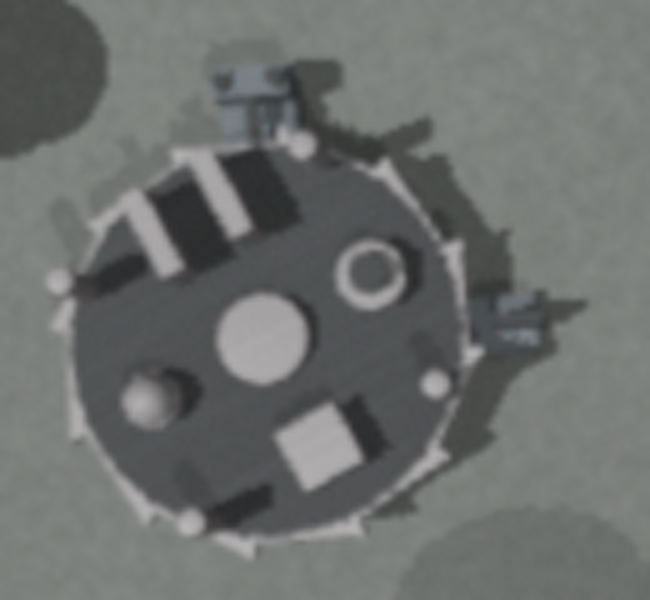

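View pics/scenecrop.png

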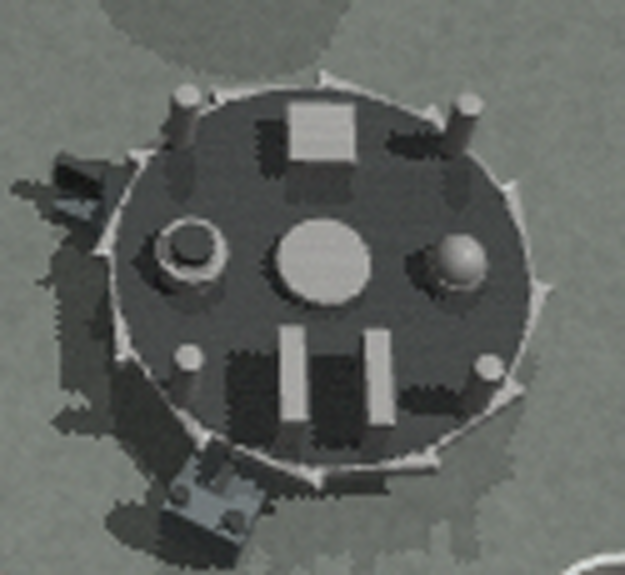

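The crop shows the peg tops at (302,145), (58,281), (190,522) and (435,383), the rails at upper left, the pawl block at (258,100) and the pointer foot at (515,322). The ring stake is at about 5°, and the seat is about 125° anticlockwise of the pointer.

```bash
python3 - <<'E'
from h import *
c=dict(np.load("top0.npz"));s=dict(np.load("scene0.npz"))
f=lambda p,o:[(p[0]+.5)/5-.5+o[0],(p[1]+.5)/5-.5+o[1]]
T=[f(p,(145,145)) for p in[(302,145),(58,281),(190,522),(435,383)]]
S=[f(p,(285,200)) for p in[(188,357),(490,367),(468,104),(186,96)]]
P=np.array([ray(c,*p,.077) for p in T]);Q=np.array([ray(s,*p,.077) for p in S])
for A in(P,Q):
    m=A.mean(0); d=A-m; print(m.round(4),np.hypot(d[:,0],d[:,1]).round(4),np.degrees(np.arctan2(d[:,1],d[:,0])).round(1))
    print(A.round(4).tolist())
m=(P.mean(0)+Q.mean(0))/2
def dirn(c,p,z):
    d=ray(c,*p,z)-m; print(np.hypot(*d[:2]).round(4),np.degrees(np.arctan2(d[1],d[0])).round(1))
print("pawl");dirn(c,f((258,95),(145,145)),.04);dirn(s,f((215,505),(285,200)),.04)
print("ptr");dirn(c,f((515,322),(145,145)),.01);dirn(s,f((80,190),(285,200)),.01)
# handle wood, both views
for n,k,(x0,x1,y0,y1) in(("top",c,(366,425,205,235)),("scene",s,(160,218,145,180))):
    im=k["img"];h=cv2.cvtColor(im,cv2.COLOR_RGB2HSV);M=np.zeros(im.shape[:2],bool)
    M[y0:y1,x0:x1]=((h[...,0]<16)&(h[...,1]>110))[y0:y1,x0:x1]
    print(n,"handle");blobs(k,M,.02)
    M[:]=0;a,b,e,g=(320,352,220,250) if n=="top" else (228,255,165,190)
    M[e:g,a:b]=((h[...,0]>14)&(h[...,0]<28)&(h[...,1]>110))[e:g,a:b]
    print(n,"brass");blobs(k,M,.027)
E
```

```text
[0.5732 0.1643 0.077 ] [0.0826 0.0828 0.0826 0.0826] [ -16.6   73.9  163.6 -106.2]
[[0.6524, 0.1407, 0.077], [0.5962, 0.2439, 0.077], [0.494, 0.1877, 0.077], [0.5502, 0.085, 0.077]]
[0.5753 0.1667 0.077 ] [0.083  0.0831 0.0829 0.0828] [ -16.6   73.7  163.6 -106.4]
[[0.6548, 0.143, 0.077], [0.5986, 0.2465, 0.077], [0.4958, 0.1902, 0.077], [0.5519, 0.0873, 0.077]]
pawl
0.1078 0.7
0.1161 5.5
ptr
0.1097 -86.3
0.11 -85.9
top handle
[394.7 221.7] 468 rect [394.7 221.7] [ 9.8 48.7] 77.7 w [ 0.5458 -0.2729  0.02  ]
top brass
[337.8 234. ] 246 rect [337.8 234.1] [17.  16.5] 63.4 w [ 0.5206 -0.1441  0.027 ]
scene handle
[189.5 163.2] 488 rect [189.8 163.7] [45.1 12.4] 16.7 w [ 0.5484 -0.2695  0.02  ]
scene brass
[240.1 176.2] 184 rect [240.1 176.2] [13.6 15.8] 71.6 w [ 0.5219 -0.1411  0.027 ]
```

Both views agree to 2–3 mm:

| Item | Measured value |
|---|---|
| Turning axis | about (0.574, 0.1655) |
| Peg radius | 0.083, as specified |
| Seat direction | 28.6° |
| Pointer direction | about −86° |
| Blank centre | about (0.521, −0.143) |
| Handle centre | about (0.547, −0.271) |

The loose way is clockwise. I'll travel with the fingers shut to behind peg0, which is at 74°.

```bash
R='x'
for i in 1 2 3; do python3 steer.py '[[[0.0351, -0.0183, 0], [0, 0, 0]], [[0.0351, -0.0183, 0], [0, 0, 0]], [[0.0351, -0.0183, 0], [0, 0, 0]], [[0.0351, -0.0183, 0], [0, 0, 0]], [[0.0351, -0.0183, 0], [0, 0, 0]]]' 0.0|tail -3; done
python3 steer.py '[[[0.006, -0.0369, 0], [0, 0, 0]], [[0.006, -0.0369, 0], [0, 0, 0]], [[0.006, -0.0369, 0], [0, 0, 0]], [[0.006, -0.0369, 0], [0, 0, 0]], [[0.006, -0.0369, 0], [0, 0, 0]]]'
python3 steer.py '[[[0.006, -0.0369, 0], [0, 0, 0]], [[0.006, -0.0369, 0], [0, 0, 0]], [[0.006, -0.0369, 0], [0, 0, 0]], [[0.006, -0.0369, 0], [0, 0, 0]], [[0.006, -0.0369, 0], [0, 0, 0]]]'
python3 steer.py '[[[0.006, -0.0369, 0], [0, 0, 0]], [[0.006, -0.0369, 0], [0, 0, 0]], [[0, 0, 0], [0, 0, 0]]]'
python3 -c "
from h import *
s,R=axes();print(s['joint_pos'].round(3));print(R.round(3));print(R.T@(np.array([.5527,.2457,.15])-s['tcp_pos']))"
```

```text
ft_force: [1.5, -0.9, 0.0]
width: 0.301
grip_force: 0.0
ft_force: [0.8, -0.6, -0.7]
width: 0.002
grip_force: 0.0
ft_force: [0.6, -0.9, -0.1]
width: 0.004
grip_force: 0.0
t: 1.77
tcp_pos: [0.5799, -0.0122, 0.2308]
orientation: [-0.0, 0.991, 0.133, -0.0]
ft_force: [1.2, 0.4, 0.5]
width: -0.002
grip_force: 0.0
t: 2.18
tcp_pos: [0.5604, 0.1734, 0.231]
orientation: [0.0, 0.991, 0.132, -0.0]
ft_force: [0.9, 0.6, -0.7]
width: 0.005
grip_force: 0.0
t: 2.43
tcp_pos: [0.5492, 0.2561, 0.231]
orientation: [-0.003, 0.99, 0.138, -0.001]
ft_force: [-0.7, 1.7, 0.6]
width: 0.001
grip_force: 0.0
[-0.113  0.387 -0.506  1.407  0.182  1.394 -1.913]
[[ 0.962  0.274 -0.003]
 [ 0.274 -0.962  0.005]
 [-0.001 -0.005 -1.   ]]
[0.00062165 0.01135127 0.08089085]
```

Joint 7 needs room for the clockwise sweep, so I'll turn the tool half a turn anticlockwise first, staying high.

```bash
for i in 1 2 3 4 5; do python3 steer.py '[[[0, 0, 0], [0, 0, -0.125]], [[0, 0, 0], [0, 0, -0.125]], [[0, 0, 0], [0, 0, -0.125]], [[0, 0, 0], [0, 0, -0.125]], [[0, 0, 0], [0, 0, -0.125]]]' >/dev/null; done; python3 steer.py '[[[0, 0, 0], [0, 0, 0]], [[0, 0, 0], [0, 0, 0]]]' >/dev/null
python3 -c "
from h import *
s,R=axes();print(s['t'],s['joint_pos'].round(3));print(R.round(3));print(R.T@(np.array([.5527,.2457,.048])-s['tcp_pos']))"
```

```text
4.6833 [ 0.246  0.549 -1.069  1.393  0.476  1.476  1.013]
[[-0.97  -0.243 -0.001]
 [-0.243  0.97   0.   ]
 [ 0.001  0.    -1.   ]]
[ 0.00033863 -0.00020545  0.18285482]
```

```bash
python3 steer.py '[[[-0.0074, 0.0005, 0.03], [0, 0, 0.0875]], [[-0.0074, 0.0005, 0.03], [0, 0, 0.0875]], [[0, 0, 0.035], [0, 0, 0]], [[0, 0, 0.035], [0, 0, 0]], [[0, 0, 0.035], [0, 0, 0]]]'>/dev/null
python3 steer.py '[[[0, 0, 0.011], [0, 0, 0]], [[0, 0, 0], [0, 0, 0]], [[0, 0, 0], [0, 0, 0]]]'
cat > st.py <<'E'
from h import *
s,R=axes();C=np.array([.5742,.1655]);d=s['tcp_pos'][:2]-C
print("t",s['t'].__round__(2),"J",s['joint_pos'].round(2),"th",np.degrees(np.arctan2(d[1],d[0])).round(1),"r",np.hypot(*d).round(4),"z",s['tcp_pos'][2].round(4),"head x",np.degrees(np.arctan2(R[1,0],R[0,0])).round(1),"F tool",(R.T@s['ft_force']).round(1))
E
python3 st.py
```

```text
t: 5.35
tcp_pos: [0.5678, 0.2507, 0.0563]
orientation: [0.0, -0.036, 0.999, 0.0]
ft_force: [-1.1, 0.8, 0.5]
width: -0.001
grip_force: 0.0
t 5.35 J [ 0.17  0.71 -0.93  1.56  0.6   1.18  0.77] th 94.3 r 0.0854 z 0.0563 head x -175.8 F tool [ 1.1  0.8 -0.5]
```

```bash
for i in 1 2 3 4; do python3 steer.py '[[[-0.00427, -0.0001, 0], [0, 0, 0.05]], [[-0.00427, -0.0001, 0], [0, 0, 0.05]], [[-0.00427, -0.0001, 0], [0, 0, 0.05]], [[-0.00427, -0.0001, 0], [0, 0, 0.05]], [[-0.00427, -0.0001, 0], [0, 0, 0.05]]]'>/dev/null;python3 st.py; done
python3 - <<'E'
from h import *
c=env.capture("top");np.savez("top1.npz",**c)
cv2.imwrite("pics/top1.png",cv2.resize(c["img"][130:290,120:300],None,fx=3.3,fy=3.3,interpolation=2)[:,:,::-1])
E
```

```text
t 5.77 J [ 0.13  0.71 -0.87  1.5   0.57  1.19  0.56] th 79.5 r 0.0867 z 0.0589 head x 169.7 F tool [ 1.9  0.7 -0.6]
t 6.18 J [ 0.1   0.72 -0.81  1.46  0.54  1.19  0.36] th 65.7 r 0.0872 z 0.0589 head x 155.4 F tool [1.8 0.5 0.3]
t 6.6 J [ 0.08  0.73 -0.75  1.42  0.51  1.19  0.16] th 51.5 r 0.0874 z 0.0591 head x 141.1 F tool [ 1.6  1.4 -0.3]
t 7.02 J [ 0.07  0.73 -0.7   1.39  0.47  1.19 -0.03] th 37.7 r 0.0875 z 0.0592 head x 126.8 F tool [2.7 1.4 0.8]
```

View pics/top1.png

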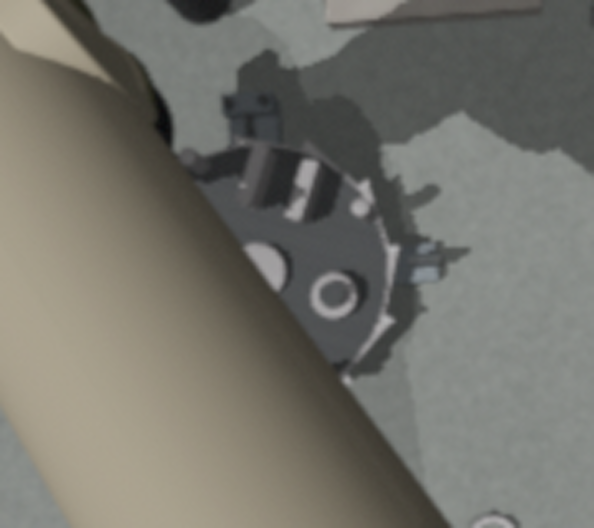

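The loose way is confirmed at about 2 N. The rails are now near 20° right of straight ahead, with peg3 at (360,208) in the crop. I'll sweep on by about 78°.

```bash
for i in 1 2 3 4 5; do python3 steer.py '[[[-0.00427, -0.0001, 0], [0, 0, 0.05]], [[-0.00427, -0.0001, 0], [0, 0, 0.05]], [[-0.00427, -0.0001, 0], [0, 0, 0.05]], [[-0.00427, -0.0001, 0], [0, 0, 0.05]], [[-0.00427, -0.0001, 0], [0, 0, 0.05]]]'>/dev/null;python3 st.py; done
python3 steer.py '[[[-0.00427, -0.0001, 0], [0, 0, 0.05]], [[-0.00427, -0.0001, 0], [0, 0, 0.05]], [[0, 0, 0], [0, 0, 0]]]'>/dev/null;python3 st.py
python3 - <<'E'
from h import *
c=env.capture("top");np.savez("top2.npz",**c)
s=env.capture("scene");np.savez("scene2.npz",**s)
a=cv2.resize(c["img"][150:270,140:280],(490,420),interpolation=2);b=cv2.resize(s["img"][200:320,285,None].repeat(1,1),(1,420)) if 0 else cv2.resize(s["img"][205:305,290:400],(310,282),interpolation=2)
k=np.zeros((420,800,3),np.uint8);k[:,:490]=a;k[:282,490:]=b
cv2.imwrite("pics/v2.png",k[:,:,::-1])
E
```

```text
t 7.48 J [ 0.07  0.72 -0.64  1.38  0.44  1.19 -0.22] th 23.4 r 0.087 z 0.0588 head x 112.6 F tool [ 1.4  0.5 -0.7]
t 7.9 J [ 0.07  0.7  -0.59  1.38  0.4   1.17 -0.42] th 9.3 r 0.087 z 0.0588 head x 98.2 F tool [2.2 1.6 0.8]
t 8.32 J [ 0.07  0.68 -0.54  1.4   0.36  1.16 -0.62] th -4.9 r 0.0865 z 0.0588 head x 83.9 F tool [ 1.6  0.5 -1.2]
t 8.73 J [ 0.07  0.65 -0.49  1.43  0.32  1.14 -0.82] th -19.0 r 0.0864 z 0.0588 head x 69.6 F tool [ 1.6  1.9 -0.3]
t 9.15 J [ 0.07  0.62 -0.44  1.47  0.28  1.11 -1.02] th -33.2 r 0.0859 z 0.0588 head x 55.3 F tool [ 2.   0.4 -0.6]
t 9.4 J [ 0.07  0.6  -0.42  1.49  0.26  1.1  -1.11] th -39.7 r 0.0861 z 0.0584 head x 49.5 F tool [ 0.5  0.8 -0.6]
```

View pics/v2.png

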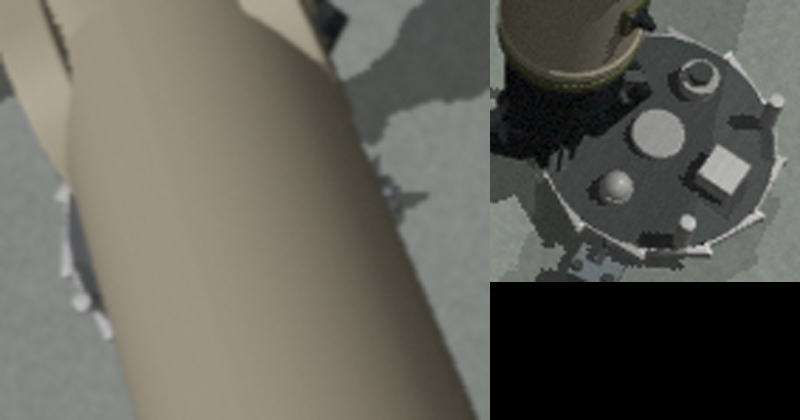

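In the scene inset, peg tops show at scene pixels (391.5,241.2) and (359.9,283.8), the dome is nearer the pawl and the arm hides the seat. I'll compute the angle from those two pegs.

```bash
python3 - <<'E'
from h import *
s=dict(np.load("scene2.npz"))
for p in((391.2,240.8),(359.6,283.4)):
    d=ray(s,*p,.077)[:2]-[.5753,.1667]; print(np.hypot(*d),np.degrees(np.arctan2(d[1],d[0])))
E
```

```text
0.08253201563391067 127.034509318179
0.08275310787795183 37.62118436788736
```

The seat is at −97.8°, about 12° past the pointer, which meets step 1. Now I'll lift, go round to the clockwise side of peg1 at 37° and push back.

```bash
python3 steer.py '[[[0.003, 0, -0.022], [0, 0, 0]], [[0, 0, -0.022], [0, 0, 0]], [[0.0107, -0.0007, 0], [0, 0, -0.125]], [[0.0107, -0.0007, 0], [0, 0, -0.125]], [[0.0107, -0.0007, 0], [0, 0, -0.125]]]'>/dev/null
python3 steer.py '[[[0.0107, -0.0007, 0], [0, 0, -0.125]], [[0.0107, -0.0007, 0], [0, 0, -0.125]], [[0.0107, -0.0007, 0], [0, 0, -0.125]], [[0.0107, -0.0007, 0], [0, 0, -0.125]], [[0.005, -0.0003, 0], [0, 0, -0.06]]]'>/dev/null
python3 steer.py '[[[0, 0, 0], [0, 0, 0]], [[0, 0, 0.022], [0, 0, 0]], [[0, 0, 0.022], [0, 0, 0]], [[0, 0, 0], [0, 0, 0]]]'>/dev/null;python3 st.py
python3 steer.py '[[[0.0017, 0, 0], [0, 0, -0.02]], [[0.0017, 0, 0], [0, 0, -0.02]], [[0.0017, 0, 0], [0, 0, -0.02]], [[0.0017, 0, 0], [0, 0, -0.02]], [[0.0017, 0, 0], [0, 0, -0.02]]]'>/dev/null;python3 st.py
```

```text
t 10.67 J [ 0.06  0.72 -0.59  1.37  0.41  1.18 -0.35] th 13.6 r 0.0851 z 0.0511 head x 103.1 F tool [-1.3 -1.   2.6]
t 11.08 J [ 0.06  0.72 -0.62  1.37  0.43  1.18 -0.27] th 20.2 r 0.0884 z 0.0566 head x 109.0 F tool [-0.1  0.   0.5]
```

```bash
for i in 1 2 3; do python3 steer.py '[[[0.0017, -0.0001, 0], [0, 0, -0.02]], [[0.0017, -0.0001, 0], [0, 0, -0.02]], [[0.0017, 0, 0], [0, 0, -0.02]]]'>/dev/null;python3 st.py;done
```

```text
t 11.33 J [ 0.06  0.72 -0.63  1.37  0.44  1.19 -0.22] th 23.4 r 0.0878 z 0.0555 head x 112.5 F tool [ 0.1  0.7 -0.5]
t 11.58 J [ 0.06  0.73 -0.64  1.37  0.44  1.19 -0.18] th 26.3 r 0.0877 z 0.0554 head x 115.9 F tool [-1.4  1.3 -0.5]
t 11.83 J [ 0.06  0.73 -0.66  1.38  0.45  1.19 -0.13] th 29.9 r 0.0876 z 0.0554 head x 119.3 F tool [-1.3  0.5 -0.4]
```

```bash
for i in 1 2 3; do python3 steer.py '[[[0.0009, 0, 0], [0, 0, -0.01]], [[0.0009, 0, 0], [0, 0, -0.01]], [[0.0009, 0, 0], [0, 0, -0.01]]]'>/dev/null;python3 st.py;done
```

```text
t 12.08 J [ 0.06  0.73 -0.66  1.38  0.46  1.19 -0.11] th 31.7 r 0.0875 z 0.0554 head x 121.0 F tool [-1.6  0.3 -0.4]
t 12.33 J [ 0.06  0.73 -0.67  1.38  0.46  1.19 -0.08] th 33.5 r 0.0875 z 0.0553 head x 122.7 F tool [-2.6 -0.7 -0.9]
t 12.58 J [ 0.06  0.73 -0.68  1.38  0.47  1.19 -0.06] th 35.3 r 0.0876 z 0.0553 head x 124.4 F tool [-2.6 -1.4 -1. ]
```

```bash
for i in 1 2 3 ; do python3 steer.py '[[[0.0008, 0, 0], [0, 0, -0.009]], [[0.0008, 0, 0], [0, 0, -0.009]]]'>/dev/null;python3 st.py;done
```

```text
t 12.75 J [ 0.06  0.73 -0.68  1.38  0.47  1.19 -0.05] th 36.2 r 0.0876 z 0.0553 head x 125.5 F tool [-4.3 -0.8 -0.5]
t 12.92 J [ 0.06  0.73 -0.68  1.38  0.47  1.19 -0.03] th 36.3 r 0.0878 z 0.0554 head x 126.4 F tool [-7.   0.6  0.6]
t 13.08 J [ 0.06  0.73 -0.68  1.38  0.48  1.19 -0.02] th 36.5 r 0.0879 z 0.0554 head x 127.4 F tool [-9.6  2.2  1.6]
```

It grips at 36.3° with about 9 N. I'll back off, lift and travel above the paddle handle, opening the fingers on the way.

```bash
python3 steer.py '[[[0, 0, 0], [0, 0, 0]], [[-0.01, 0, 0], [0, 0, 0]], [[0, 0, -0.03], [0, 0, 0]], [[0, 0, -0.04], [0, 0, 0]], [[0, 0, -0.04], [0, 0, 0]]]'>/dev/null
for i in 1 2; do python3 steer.py '[[[-0.0242, -0.0298, 0], [0, 0, 0]], [[-0.0242, -0.0298, 0], [0, 0, 0]], [[-0.0242, -0.0298, 0], [0, 0, 0]], [[-0.0242, -0.0298, 0], [0, 0, 0]], [[-0.0242, -0.0298, 0], [0, 0, 0]]]' 0.6 >/dev/null;done
python3 steer.py '[[[-0.0242, -0.0298, 0], [0, 0, 0]], [[-0.0242, -0.0298, 0], [0, 0, 0]], [[0, 0, 0], [0, 0, 0.11]], [[0, 0, 0], [0, 0, 0.11]], [[0, 0, 0], [0, 0, 0.11]]]'>/dev/null
python3 steer.py '[[[0, 0, 0], [0, 0, 0.117]], [[0, 0, 0], [0, 0, 0]], [[0, 0, 0], [0, 0, 0]]]'
python3 st.py
python3 - <<'E'
from h import *
for n,(x,y,w,h) in{"top":(145,145,130,120),"scene":(285,200,125,115)}.items():
    c=env.capture(n);np.savez(n+"3.npz",**c)
c=np.load("top3.npz")["img"][145:265,145:275];s=np.load("scene3.npz")["img"][200:315,285:410]
k=np.zeros((480,800,3),np.uint8)
k[:369,:400]=cv2.resize(c,(400,369),interpolation=2);k[:368,400:]=cv2.resize(s,(400,368),interpolation=2)
cv2.imwrite("pics/v3.png",k[:370,:,::-1])
E
```

```text
t: 15.0
tcp_pos: [0.5423, -0.2353, 0.1654]
orientation: [-0.0, 0.628, 0.778, 0.0]
ft_force: [-0.4, 1.1, -0.1]
width: 0.602
grip_force: 0.0
t 15.0 J [ 0.81  0.41 -0.6   1.54  0.24  1.26  0.39] th -94.6 r 0.4021 z 0.1654 head x 102.1 F tool [ 1.2 -0.2  0.1]
```

View pics/v3.png

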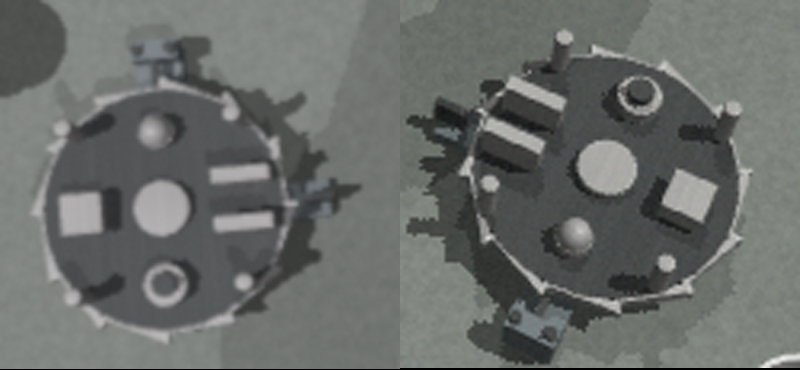

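The rails now face the pointer squarely, at (240,174) and (243,222) in the left panel, with the pointer at (318,195). The gripper is out of the way, so I'll measure the seat angle from the pegs and re-measure the blank and handle.

```bash
python3 - <<'E'
from h import *
c=dict(np.load("top3.npz"));s=dict(np.load("scene3.npz"))
g=lambda p,o,k:[(p[0]+.5)/k-.5+o[0],(p[1]+.5)/k-.5+o[1]]
for cam,P,Ra,o,k,x0 in((c,[(230,112),(62,128),(72,297),(243,282)],[(240,174),(243,222)],(145,145),3.077,0),(s,[(490,183),(667,263),(733,108),(563,37)],[(513,142),(535,95)],(285,200),3.2,400)):
    A=np.array([ray(cam,*g((p[0]-x0,p[1]),o,k),.077) for p in P]);m=A.mean(0);d=A-m
    a=np.degrees(np.arctan2(d[:,1],d[:,0]));print("c",m.round(4),a.round(1),"seat",(np.array(a)-[45,135,225-360,315-360]).round(1))
    r=np.array([ray(cam,*g((p[0]-x0,p[1]),o,k),.067) for p in Ra]).mean(0);e=r-m
    print("rails mid",r.round(4),np.hypot(*e[:2]).round(4),np.degrees(np.arctan2(e[1],e[0])).round(1))
    g2=cv2.cvtColor(cam["img"],cv2.COLOR_RGB2HSV)
    S=np.degrees(np.angle(np.exp(1j*np.radians(np.array(a)-[45,135,225,315])).mean()));print("seat",S,"point",m[:2]+.06*np.array([np.cos(np.radians(S)),np.sin(np.radians(S))]))
E
```

```text
c [0.5731 0.164  0.077 ] [ -40.7   49.   139.  -131.1] seat [-85.7 -86.  274.  -86.1]
rails mid [0.5771 0.1039 0.067 ] 0.0603 -86.1
seat -85.94095279944553 point [0.5773236 0.1041885]
c [0.5752 0.1669 0.077 ] [ -41.    49.2  139.  -130.6] seat [-86.  -85.8 274.  -85.6]
rails mid [0.5822 0.108  0.067 ] 0.0593 -83.3
seat -85.8599573578072 point [0.57957169 0.10706435]
```

The seat sits at −85.9°, centred at about (0.578, 0.1055), and both views show the same consistent offset. Now I'll descend and grip the handle near x = 35 mm.

```bash
python3 steer.py '[[[-0.0009, -0.0023, 0.035], [0, 0, 0.016]], [[0, 0, 0.035], [0, 0, 0]], [[0, 0, 0.035], [0, 0, 0]], [[0, 0, 0.025], [0, 0, 0]], [[0, 0, 0.015], [0, 0, 0]]]'>/dev/null
python3 steer.py '[[[0, 0, 0.01], [0, 0, 0]], [[0, 0, 0.005], [0, 0, 0]], [[0, 0, 0], [0, 0, 0]], [[0, 0, 0], [0, 0, 0]]]'; python3 st.py
```

```text
t: 15.85
tcp_pos: [0.5407, -0.2374, 0.0063]
orientation: [0.001, 0.636, 0.772, 0.0]
ft_force: [-0.2, 0.3, 0.2]
width: 0.601
grip_force: 0.0
t 15.85 J [ 0.77  0.58 -0.53  1.69  0.35  0.96  0.29] th -94.8 r 0.4043 z 0.0063 head x 101.0 F tool [ 0.3 -0.1 -0.2]
```

```bash
python3 steer.py '[[[0, 0, 0], [0, 0, 0]], [[0, 0, 0], [0, 0, 0]], [[0, 0, 0], [0, 0, 0]]]' 0.32|tail -2
python3 steer.py '[[[0, 0, 0], [0, 0, 0]], [[0, 0, 0], [0, 0, 0]], [[0, 0, 0], [0, 0, 0]], [[0, 0, 0], [0, 0, 0]]]' 0.0; python3 st.py
python3 steer.py '[[[0, 0, -0.004], [0, 0, 0]], [[0, 0, -0.008], [0, 0, 0]], [[0, 0, -0.01], [0, 0, 0]], [[0, 0, -0.008], [0, 0, 0]], [[0, 0, 0], [0, 0, 0]]]'; python3 st.py
python3 - <<'E'
from h import *
for n in("top","scene"):
    c=env.capture(n);np.savez(n+"4.npz",**c)
c=np.load("top4.npz")["img"][190:270,300:440];s=np.load("scene4.npz")["img"][120:210,150:280]
k=np.zeros((277,800,3),np.uint8)
k[:229,:400]=cv2.resize(c,(400,229),interpolation=2);k[:277,400:]=cv2.resize(s,(400,277),interpolation=2)
cv2.imwrite("pics/v4.png",k[:,:,::-1])
E
```

```text
width: 0.321
grip_force: 0.0
t: 16.43
tcp_pos: [0.5406, -0.2376, 0.0064]
orientation: [0.001, 0.636, 0.771, 0.0]
ft_force: [-1.6, -0.0, 5.7]
width: 0.24
grip_force: 59.6
t 16.43 J [ 0.77  0.58 -0.53  1.7   0.35  0.96  0.29] th -94.8 r 0.4045 z 0.0064 head x 101.0 F tool [ 0.3 -1.6 -5.7]
t: 16.85
tcp_pos: [0.5413, -0.2377, 0.0379]
orientation: [0.002, 0.636, 0.771, 0.001]
ft_force: [0.3, -0.5, -2.0]
width: 0.246
grip_force: 58.8
t 16.85 J [ 0.78  0.54 -0.55  1.67  0.32  1.02  0.31] th -94.7 r 0.4046 z 0.0379 head x 100.9 F tool [-0.5  0.2  2. ]
```

View pics/v4.png

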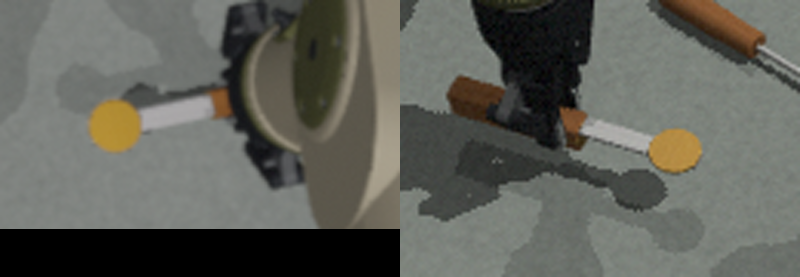

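The paddle is held, the wrist reads 2 N (the full load), and the brass sits at the blade end in both views. I'll lift and turn to 94.1° gently, then measure the blank.

```bash
python3 steer.py '[[[0, 0, -0.005], [0, 0, 0.015]], [[0, 0, -0.01], [0, 0, 0.03]], [[0, 0, -0.01], [0, 0, 0.03]], [[0, 0, -0.007], [0, 0, 0.03]], [[0, 0, -0.003], [0, 0, 0.014]]]'>/dev/null;python3 steer.py '[[[0, 0, 0], [0, 0, 0]], [[0, 0, 0], [0, 0, 0]], [[0, 0, 0], [0, 0, 0]]]'; python3 st.py
cat > meas.py <<'E'
import sys
from h import *
zt=float(sys.argv[1]) # blank top z
s,R=axes();B=[]
for n,b in(("top",(.5773,.1042)),("scene",(.5796,.1071))):
    c=env.capture(n);np.savez(n+"5.npz",**c);im=c["img"]
    h=cv2.cvtColor(im,cv2.COLOR_RGB2HSV);m=((h[...,0]>17)&(h[...,0]<28)&(h[...,1]>140)&(h[...,2]>90)).astype(np.uint8)
    u,v=pix(c,[*(s['tcp_pos'][:2]+.095*R[:2,0]),zt]);w=np.zeros_like(m);cv2.circle(w,(int(u),int(v)),22,1,-1);m*=w
    nn,l,st,ce=cv2.connectedComponentsWithStats(m);i=1+st[1:,4].argmax()
    k,_=cv2.findContours((l==i).astype(np.uint8),0,1);e=cv2.fitEllipse(k[0])
    p=ray(c,*e[0],zt-.001);print(n,st[i,4],np.round(e[0],1),np.round(e[1],1),p.round(4));B.append(p[:2]-b)
d=np.mean(B,0);print("seat-blank world",(-np.array(B)).round(4).tolist(),"tool",(R.T@[*-d,0]).round(4))
E
python3 meas.py 0.0935
```

```text
t: 17.62
tcp_pos: [0.5396, -0.2373, 0.07]
orientation: [-0.0, 0.681, 0.732, -0.0]
ft_force: [-0.3, -0.4, -1.8]
width: 0.241
grip_force: 58.8
t 17.62 J [ 0.77  0.5  -0.54  1.65  0.28  1.07  0.22] th -94.9 r 0.4043 z 0.07 head x 94.1 F tool [-0.4 -0.3  1.8]
top 254 [341.  228.3] [16.9 17.3] [ 0.5304 -0.1415  0.0925]
scene 192 [236.  163.5] [13.4 16.3] [ 0.5329 -0.1384  0.0925]
seat-blank world [[0.0469, 0.2457], [0.0467, 0.2455]] tool [0.2416 0.0644 0.    ]
```

```bash
python3 steer.py '[[[0.006, 0.005, 0], [0, 0, 0]], [[0.014, 0.011, 0], [0, 0, 0]], [[0.02, 0.016, 0], [0, 0, 0]], [[0.024, 0.016, 0], [0, 0, 0]], [[0.026, 0.011, 0], [0, 0, 0]]]'>/dev/null
python3 steer.py '[[[0.026, 0.0054, 0], [0, 0, 0]], [[0.026, 0, 0], [0, 0, 0]], [[0.026, 0, 0], [0, 0, 0]], [[0.022, 0, 0], [0, 0, 0]], [[0.014, 0, 0], [0, 0, 0]]]'>/dev/null
python3 steer.py '[[[0.008, 0, 0], [0, 0, 0]], [[0.004, 0, 0], [0, 0, 0]], [[0, 0, 0], [0, 0, 0]], [[0, 0, 0], [0, 0, 0]], [[0, 0, 0], [0, 0, 0]]]'; python3 st.py
python3 meas.py 0.0906
```

```text
t: 18.97
tcp_pos: [0.5888, -0.0192, 0.0702]
orientation: [0.0, 0.682, 0.731, -0.0]
ft_force: [-1.1, 0.2, -1.5]
width: 0.243
grip_force: 58.9
t 18.97 J [ 0.43  0.51 -0.59  1.65  0.31  1.08 -0.18] th -85.5 r 0.1853 z 0.0702 head x 94.0 F tool [ 0.3 -1.1  1.5]
top 267 [235.6 206.7] [17.3 17.9] [0.5793 0.0749 0.0896]
scene 240 [311.6 224.6] [15.6 17.6] [0.5811 0.0781 0.0896]
seat-blank world [[-0.002, 0.0293], [-0.0015, 0.029]] tool [ 0.0292  0.0003 -0.    ]
```

```bash
python3 steer.py '[[[0.006, 0, 0], [0, 0, 0]], [[0.01, 0, 0], [0, 0, 0]], [[0.009, 0, 0], [0, 0, 0]], [[0.0042, 0, 0], [0, 0, 0]], [[0, 0, 0], [0, 0, 0]]]'>/dev/null
python3 steer.py '[[[0, 0, 0.003], [0, 0, 0]], [[0, 0, 0.004], [0, 0, 0]], [[0, 0, 0.003], [0, 0, 0]], [[0, 0, 0], [0, 0, 0]], [[0, 0, 0], [0, 0, 0]]]'; python3 st.py
python3 meas.py 0.0806
python3 - <<'E'
from h import *
c=np.load("top5.npz")["img"][165:250,190:310];s=np.load("scene5.npz")["img"][190:290,270:390]
k=np.zeros((333,800,3),np.uint8)
k[:283,:400]=cv2.resize(c,(400,283),interpolation=2);k[:333,400:]=cv2.resize(s,(400,333),interpolation=2)
cv2.imwrite("pics/v5.png",k[:,:,::-1])
E
```

```text
t: 19.9
tcp_pos: [0.5862, 0.0115, 0.0598]
orientation: [-0.0, 0.681, 0.732, -0.0]
ft_force: [0.1, -0.7, -1.9]
width: 0.244
grip_force: 58.9
t 19.9 J [ 0.38  0.51 -0.6   1.67  0.32  1.06 -0.24] th -85.5 r 0.1545 z 0.0598 head x 94.1 F tool [-0.7  0.1  1.9]
top 156 [218.9 209.4] [10.9 17.1] [0.5753 0.1112 0.0796]
scene 247 [324.9 232.7] [16.  17.8] [0.5788 0.1086 0.0796]
seat-blank world [[0.002, -0.007], [0.0008, -0.0015]] tool [-0.0044  0.0011 -0.    ]
```

View pics/v5.png

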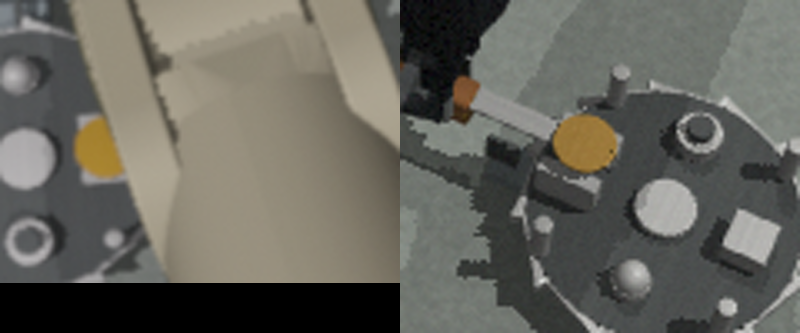

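The scene view shows the blank over both rails with the blade along the slot, about 1.5 mm too far in. The arm hides part of the top view. I'll trim that and lower slowly.

```bash
python3 steer.py '[[[-0.0008, 0.0003, 0.002], [0, 0, 0]], [[-0.0008, 0.0004, 0.002], [0, 0, 0]], [[0, 0, 0.002], [0, 0, 0]], [[0, 0, 0.001], [0, 0, 0]], [[0, 0, 0], [0, 0, 0]]]'>/dev/null;python3 st.py
python3 steer.py '[[[0, 0, 0.0015], [0, 0, 0]], [[0, 0, 0.0015], [0, 0, 0]], [[0, 0, 0.0015], [0, 0, 0]], [[0, 0, 0.0015], [0, 0, 0]], [[0, 0, 0.0015], [0, 0, 0]]]'>/dev/null;python3 st.py
python3 steer.py '[[[0, 0, 0.0015], [0, 0, 0]], [[0, 0, 0.0015], [0, 0, 0]], [[0, 0, 0.0015], [0, 0, 0]], [[0, 0, 0], [0, 0, 0]], [[0, 0, 0], [0, 0, 0]]]'>/dev/null;python3 st.py
python3 meas.py 0.071
```

```text
t 20.42 J [ 0.38  0.52 -0.59  1.67  0.33  1.05 -0.24] th -85.3 r 0.1557 z 0.0529 head x 94.1 F tool [-0.6  0.5  1.6]
t 20.83 J [ 0.38  0.53 -0.59  1.67  0.33  1.04 -0.25] th -85.2 r 0.1557 z 0.0457 head x 94.1 F tool [1.1 0.8 2. ]
t 21.25 J [ 0.37  0.54 -0.59  1.68  0.34  1.03 -0.25] th -85.2 r 0.1557 z 0.0412 head x 94.1 F tool [-0.  -0.1  1.8]
top 181 [220.7 208.9] [12.9 16.9] [0.5772 0.1087 0.07  ]
scene 244 [324. 235.] [15.8 17.9] [0.5797 0.1076 0.07  ]
seat-blank world [[0.0001, -0.0045], [-0.0001, -0.0005]] tool [-0.0025 -0.0002 -0.    ]
```

The blank lies on the rails within about 0.5 mm in the unobstructed view, and the blade is about 9 mm below it. I'll draw the blade out straight.

```bash
python3 steer.py '[[[-0.003, 0, 0], [0, 0, 0]], [[-0.006, 0, 0], [0, 0, 0]], [[-0.01, 0, 0], [0, 0, 0]], [[-0.013, 0, 0], [0, 0, 0]], [[-0.013, 0, 0], [0, 0, 0]]]'>/dev/null;python3 st.py
python3 steer.py '[[[-0.015, 0, 0], [0, 0, 0]], [[-0.015, 0, 0], [0, 0, 0]], [[-0.015, 0, 0], [0, 0, 0]], [[-0.02, 0, 0], [0, 0, 0]], [[-0.02, 0, 0], [0, 0, 0]]]'>/dev/null;python3 st.py
python3 steer.py '[[[-0.02, 0, 0], [0, 0, 0]], [[-0.02, 0, 0], [0, 0, 0]], [[-0.02, 0, 0], [0, 0, 0]], [[-0.015, 0, 0], [0, 0, 0]], [[-0.006, 0, 0], [0, 0, 0]]]'>/dev/null
python3 steer.py '[[[0, 0, 0.008], [0, 0, 0]], [[0, 0, 0.01], [0, 0, 0]], [[0, 0, 0.007], [0, 0, 0]], [[0, 0, 0.003], [0, 0, 0]], [[0, 0, 0], [0, 0, 0]]]'>/dev/null;python3 st.py
python3 steer.py '[[[0, 0, 0.002], [0, 0, 0]], [[0, 0, 0.002], [0, 0, 0]], [[0, 0, 0.002], [0, 0, 0]], [[0, 0, 0], [0, 0, 0]]]'>/dev/null;python3 st.py
```

```text
t 21.77 J [ 0.44  0.54 -0.57  1.67  0.33  1.03 -0.17] th -85.3 r 0.2027 z 0.0413 head x 94.1 F tool [-0.4  0.4  2.5]
t 22.18 J [ 0.56  0.57 -0.55  1.62  0.33  1.05 -0.02] th -85.6 r 0.2882 z 0.0413 head x 94.1 F tool [-0.6 -0.4  0.7]
t 23.02 J [ 0.64  0.65 -0.52  1.56  0.36  1.03  0.09] th -85.7 r 0.3648 z 0.0116 head x 94.3 F tool [0.7 0.3 1.8]
t 23.35 J [ 0.64  0.66 -0.51  1.56  0.36  1.02  0.09] th -85.6 r 0.3666 z 0.0071 head x 94.1 F tool [ 0.4 -0.6  1.9]
```

```bash
python3 steer.py '[[[0, 0, 0.0005], [0, 0, 0]], [[0, 0, 0.0005], [0, 0, 0]], [[0, 0, 0], [0, 0, 0]]]'>/dev/null;python3 st.py
python3 steer.py '[[[0, 0, 0], [0, 0, 0]], [[0, 0, 0], [0, 0, 0]], [[0, 0, 0], [0, 0, 0]], [[0, 0, 0], [0, 0, 0]], [[0, 0, 0], [0, 0, 0]]]' 0.5;python3 st.py
python3 meas.py 0.071 >/dev/null 2>&1
python3 - <<'E'
from h import *
for n in("top","scene"): np.savez(n+"5.npz",**env.capture(n))
c=np.load("top5.npz")["img"][150:270,180:420];s=np.load("scene5.npz")["img"][100:320,180:400]
k=np.zeros((400,800,3),np.uint8)
k[:200,:400]=cv2.resize(c,(400,200),interpolation=2);k[:400,400:]=cv2.resize(s,(400,400),interpolation=2)
cv2.imwrite("pics/v6.png",k[:,:,::-1])
E
```

```text
t 23.6 J [ 0.64  0.66 -0.51  1.56  0.36  1.02  0.09] th -85.6 r 0.3668 z 0.0065 head x 94.1 F tool [0.2 0.5 0.5]
t: 24.02
tcp_pos: [0.6026, -0.2001, 0.0065]
orientation: [0.0, 0.681, 0.732, 0.0]
ft_force: [0.3, 0.4, 0.3]
width: 0.494
grip_force: 0.0
t 24.02 J [ 0.64  0.66 -0.51  1.56  0.36  1.02  0.09] th -85.6 r 0.3667 z 0.0065 head x 94.1 F tool [ 0.4  0.3 -0.3]
```

View pics/v6.png

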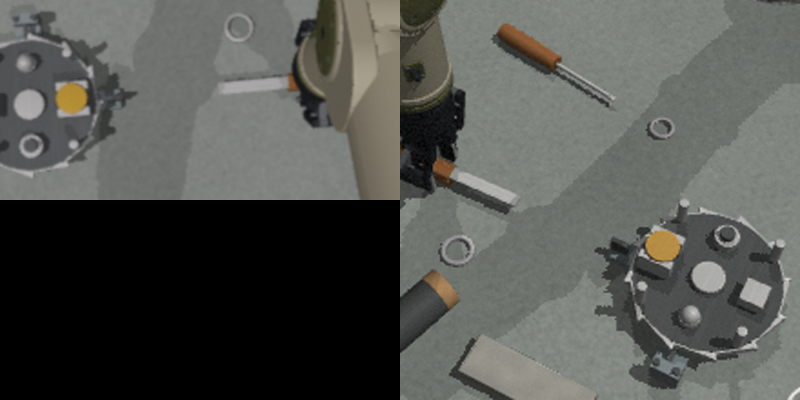

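The blank lies centred across the rails at (72,98) in the left panel. The paddle is on the bench with the fingers open, and the rings are untouched. I'll lift clear and do a final numeric check.

```bash
python3 steer.py '[[[0, 0, -0.01], [0, 0, 0]], [[0, 0, -0.03], [0, 0, 0]], [[0, 0, -0.035], [0, 0, 0]], [[0, 0, -0.035], [0, 0, 0]], [[0, 0, -0.02], [0, 0, 0]]]'>/dev/null
python3 steer.py '[[[0, 0, 0], [0, 0, 0]], [[0, 0, 0], [0, 0, 0]], [[0, 0, 0], [0, 0, 0]]]'|head -2
python3 - <<'E'
from h import *
for n,b in(("top",(.5773,.1042)),("scene",(.5796,.1071))):
    c=env.capture(n);h=cv2.cvtColor(c["img"],cv2.COLOR_RGB2HSV)
    m=((h[...,0]>17)&(h[...,0]<28)&(h[...,1]>140)&(h[...,2]>90)).astype(np.uint8)
    w=np.zeros_like(m);u,v=pix(c,[*b,.071]);cv2.circle(w,(int(u),int(v)),20,1,-1)
    k,_=cv2.findContours(m*w,0,1);e=cv2.fitEllipse(max(k,key=cv2.contourArea))
    print(n,"blank-seat",(ray(c,*e[0],.070)[:2]-b).round(4))
    m=((h[...,0]<16)&(h[...,1]>110)).astype(np.uint8);w[:]=0;u,v=pix(c,[.605,-.235,.02]);cv2.circle(w,(int(u),int(v)),32,1,-1)
    blobs(c,m*w>0,.02,60)
E
```

```text
t: 24.83
tcp_pos: [0.6021, -0.2001, 0.1362]
top blank-seat [0.0008 0.0004]
[363.7 197.8] 205 rect [364.2 197.8] [ 9.7 22. ] 84.3 w [ 0.6009 -0.2059  0.02  ]
scene blank-seat [0.0002 0.0005]
[187.7 187.2] 500 rect [188.  187.4] [46.  12.2] 24.0 w [ 0.6058 -0.2322  0.02  ]
```

The blank is within 1 mm of the seat in both views. In the scene view the paddle handle sits at bench height, where it was set down. Handing in.

```bash
python3 -c "
from plant import env
print(env.close_job())"
```

```text
the job is handed in; nothing more can be done
None
```

I handed the job in at about 25 s with no verdict returned: the seat gripped facing the pointer, the blank lies across the rails within 1 mm of centre by the cameras, and the paddle stands on the bench with the gripper clear.

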